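Shut a plaster mould in its casting cradle and pin the gate

ROBOT

A 7-joint arm with a two-finger parallel gripper is mounted at the origin on the work surface. World frame = base frame: x ahead of the robot, y to its left, z up, the work surface at z = 0. Lengths are in mm, angles in rad, forces in N, time in s.
With the tool pointing down it reaches from about 400 to 875 mm from the base axis. Payload 6.5 kg.
Tool frame: the origin (TCP) lies on the mounting face of the last link; the fingertips stand 173 mm ahead of it and the grasp point (between the pads) lies 155 mm ahead of it; y points along the fingers, z is the direction in which the jaws open and shut, and the axes are right-handed (so a half turn about y gives the same grasp; the last joint's range is limited). The gripper opens to 85 mm and grips with 20 to 120 N. Pads are 22 mm wide; open, the fingers measure 114 mm over their backs; the gripper's body (76 mm by 85 mm) begins 54 mm behind the grasp point. The pads swing forward as they close: fully open they stand 13 mm farther back than shut.
Start: joints at [-1.382, 0.536, -0.004, 1.538, 0.003, 1.067, -0.071], TCP at [163.824, 629.008, 404.69] pointing down, gripper open.
Joint ranges: [-2.7, 2.7], [-0.37, 2.16], [-1.27, 1.26], [0.24, 2.4], [-1.31, 4.45], [0.19, 1.91], [-2.76, 2.76]. Speed limits (rad/s): [2.39, 2.39, 3.14, 3.14, 3.14, 3.14, 3.14].

INTERFACE

Orientations are given as a unit quaternion [x, y, z, w].
In Python, from cell import env, cams, job gives the robot as it stands.
- The arm moves only by the tool drive_tool, never from a script. Its argument "increments" is a list that holds one entry, the list of rows, each a list of 7 numbers: the turn, a rotation vector about the tool's x, y, z in degrees, then the shift along the tool's x, y, z in cm, then the opening, from 0 (shut) to 1 (fully open). In form: [[[ax, ay, az, dx, dy, dz, grip], ...]]. A call has 1 to 5 rows; each row is the pose to reach, as a shift and turn from the pose measured when the call began, along the tool's axes at that moment; what a row does not reach only later rows make up. A row lasts 1/10 s, in which the tool goes at most 50 mm and 8.59 degrees, less where a joint would pass 70% of its speed; a pose out of reach is approached as far as the arm can. A call with a gripper value outside its range is refused whole. The fingers move at their own pace and stop on an object; "newtons" is the grip in N (left out, the last holds). Time passes only in rows, so rows that repeat a pose let the fingers close. It gives the time, the measured TCP pose, the force and the opening at its end, in the units of the state.
- env.observe(): the state, without advancing time (a new reading comes with each control period).
- cams.snapshot(name): name is "scene" or "top"; returns the picture (400x640x3 uint8, red, green, blue); there is no depth.
- cams.camera_info(name): a dict with "camera_matrix" (3x3 intrinsics, pixels), "rvec" (rotation vector, rad) and "tvec" (3), from world to camera coordinates, as OpenCV has them. Camera axes: x right, y down, z forward; pixel columns grow to the right and rows downward; lengths in mm; the calibration is good to about 2 mm. A picture is of the moment at which its call begins. camera_info takes no time and is no camera call.
- job.finish_job(): hands the job in, once; it reports no verdict.
Trained networks look in the newest picture that a camera, given by its name, has taken for a name from the list of things; names that differ only in an ending like _2 or _b are one class to them, and where a whole thing is asked for, a point or a joint stands for the part that bears it (a point fixed in the world has none). Each returns a list of dicts, best first, with "score" (0 to 1); they miss things now and then, are a little off and sometimes report something else, mostly with a low value. They report only what shows in the picture. A call takes as long as a camera call. They do not tell look-alikes from the thing itself.
- cams.search_frame(thing, camera): "box" ([centre column, centre row, width, height] as shares, 0 to 1, of the picture: columns of its width, rows of its height, round what is visible of it).
- cams.masks_of(thing, camera): "pixels" (400x640 bool, what is visible of it) and "box" ([centre column, centre row, width, height] as shares, 0 to 1, of the picture: columns of its width, rows of its height, round what is visible of it).
The state is a dict: "time": time; "joint_pos": joint angles; "qd": joint speeds; "effort": joint torques, N m; "eef_pos": TCP position; "ee_rot": TCP orientation; "contact_force": force on the tool from outside, world axes, zero at the start; "moment": the same for the moment, N m; "width": finger opening in mm.
Only numpy, scipy, OpenCV 4.12 (cv2) and the standard library are available. Lean on these libraries where they do the work, as an engineer would, in place of code of your own. Each camera call takes 0.05 s, during which the arm holds its last target. There are 200 camera calls.

TASK

Take the rectangular plaster mould out of the drying rack and stand it upright in the casting cradle, midway between the two side walls with its seam parallel to the gate, and let go of it. Then push the gate shut until it clicks fully home on its catch, and lock it by dropping the steel pin all the way down through the gate's lug and the cradle's lug. Leave the other things on the bench where they are.

Things in the scene. Friction and masses are not known exactly. Their poses are not given: they have to be found in the camera images.
- mould_center (a point): Rectangular two-part plaster mould, off-white, rigid, 280 g, 64 x 48 x 76 mm high; a thin dark seam crosses its top (with a round pour mark) and its sides. Point: its centre, 38 mm above its underside. x along the 64 mm side (square to the seam), y along the 48 mm side, z up. It starts upright in one bay of the rack. Half a turn about z makes no difference.
- rack: Fixed wooden drying rack, origin under its centre: base 80 (x) x 152 (y) x 10 mm, three fins 44 (x) x 10 mm, tops 88 mm above the bench, at y = -68, 0, +68 mm; bays 58 mm wide at y = -34, +34, open at both x ends. A mould stands on the base, its x along the rack's x, 10 mm proud of the fins at each end; fins 5 mm beside it: grip it there across its 64 mm length only.
- round_mould: Bystander: round plaster mould, 46 mm across, 70 mm high, in the other bay of the rack. Origin: centre of its underside.
- cradle_floor (a point): Fixed plywood casting cradle, open on top. Point: centre of its floor, 8 mm above the bench; x from gate to back wall, y along the gate to its hinge. Inside 70 mm deep (x -35 to +35), 140 mm wide (y -70 to +70), walls 10 mm thick, 80 mm above the floor. The mould (its x parallel to this x) leaves 6 mm in x but 46 mm each side in y: fingers fit only on its y faces.
- gate (a joint): Cradle gate's angle, rad: 0 shut, grows opening to the cradle's -x; starts 0.9 to 1.4, limit 1.7, stays where left. Board 160 mm long, 12 mm thick, top 88 mm above the bench, light to turn. Below about 0.09 a spring roller on the cradle's -y wall resists, up to about 6 N at the free end; below about 0.03 it pulls the gate to 0 and holds it.
- gate_hinge (a point): Gate's vertical hinge axis, 48 mm above the bench, at x = -47, y = +80 mm from the cradle floor point, in the plane of the gate's outer face. At angle q the gate runs 160 mm from here along (-sin q, -cos q) in the cradle's x, y; its outer face, the one to push, looks along (-cos q, sin q). These axes are the cradle's and do not turn with the gate.
- lug_hole (a point): Upper mouth of the vertical 14 mm hole in the cradle's fixed steel lug (8 mm thick), 68 mm above the bench, outside the -y wall: x = -30, y = -101 mm from the cradle floor point. The gate's lug (34 x 40 x 8 mm, same hole) comes over it when shut, from 4 to 12 mm above this point. 28 mm below the lug are free.
- pin_grip (a point): Steel locking pin, upright, 90 g: round handle 24 mm across, 48 mm tall, on a shank 10 mm across, 40 mm long, with tapered tip. Point: middle of the handle, 24 mm above the shoulder (handle's underside), 64 mm above the tip; z up. It starts standing loosely in its wooden stand.
- pin_shoulder (a point): The pin's shoulder: centre of the handle's underside, 24 mm below the middle of the handle. Fully home it rests on the gate's lug, 12 mm above the cradle's lug hole point.
- pin_stand: Fixed wooden block 64 x 64 x 44 mm high that holds the pin in a 14 mm hole, 42 mm deep, at its centre; the pin's shoulder rests on its top. Origin: centre of its underside.
- clear_spot (a point): Middle of a clear patch of bench about 120 mm across, in front of the robot between rack and cradle, at bench height: free for putting the mould down to take it another way.
- cup: Bystander: unglazed mug 72 mm across, 75 mm high, behind the rack.
- jar: Bystander: orange jar 72 mm across, 85 mm high, at the back.
- brush: Bystander: brush lying on the bench on the robot's side of the rack.
- banded_mould: Bystander: big plaster mould with two black straps, 100 x 130 x 90 mm high, behind the cradle.
- ring_mould: Bystander: round plaster mould with a hole, 100 mm across, 60 mm high, at the right front.
- bat: Bystander: flat round plaster bat, 140 mm across, 20 mm thick, at the right back.
Mind the look-alikes: they are no part of the job. Of the things like the part that bears pin_grip, leave any that is green or pink; of the rest the smaller one is meant.

How it is judged (in metres and radians):
On the way, in this order (a step that is already met when the one before it is completed fails the run):
1. the mould stands upright in the open cradle, midway between the side walls, its seam parallel to the gate, let go (x of mould_center in the frame of cradle_floor between -0.03 and 0.01 m and y of mould_center in the frame of cradle_floor between -0.02 and 0.02 m and z of mould_center in the frame of cradle_floor between 0.034 and 0.043 m and angle between mould_center's own z axis and vertical below 0.08 rad and angle between the x axis of mould_center and the x axis of cradle_floor, either way round below 0.14 rad and value of joint gate above 0.15 rad and contact force between the fingers and mould below 0.05 N), for 0.2 s.
2. the gate is fully shut on its catch (value of joint gate below 0.012 rad), for 0.3 s.
At the end, for the whole second after the job is handed in: Mould on the cradle floor, upright (0.08 rad), within 20 mm of midway between the side walls, its x within 0.14 rad of the cradle's; gate shut to 0.012 rad; pin through both lugs, its shoulder on the gate's lug (3 mm in height, 5 mm sideways); all at rest (x of mould_center in the frame of cradle_floor between -0.01 and 0.01 m and y of mould_center in the frame of cradle_floor between -0.02 and 0.02 m and z of mould_center in the frame of cradle_floor between 0.034 and 0.043 m and angle between mould_center's own z axis and vertical below 0.08 rad and angle between the x axis of mould_center and the x axis of cradle_floor, either way round below 0.14 rad and value of joint gate below 0.012 rad and horizontal distance between pin_shoulder and lug_hole below 0.005 m and z of pin_shoulder in the frame of lug_hole between 0.009 and 0.015 m and angle between pin_shoulder's own z axis and vertical below 0.25 rad and linear speed of each of pin, mould below 0.02 m/s); the robot touches nothing.
It fails at once if the mould is toppled (angle between mould_center's own z axis and vertical above 0.6 rad).
It fails at once if a bystander is moved by more than 30 mm (distance of any of round_mould, cup, jar, brush, banded_mould, ring_mould, bat from where it was at the start of the episode above 0.03 m).
It also fails if it takes over 70 s, if anything falls off the work surface, if the arm or the gripper's body presses on something with over 40 N, if the wrist force passes 120 N, or if a joint passes its speed limit or range.

## Working session

There is one attempt and no reset: what is moved stays moved. The work goes in short steps, Python scripts to look and compute and a tool call to move; the robot and the scene stay as the last step left them, time stands still between calls to the robot, and variables do not carry over. Pictures are saved under pics/ and viewed, about 8 in all and at most 12, crops included, and the job is handed in when it is done.

Besides the shell and the picture viewer there is one more tool, called by a JSON object that holds its "method" and its "body", one argument or row to a line. drive_tool: Moves the arm, as the interface text tells. Its arguments: {"type":"object","properties":{"increments":{"type":"array"},"newtons":{"type":"number"}},"required":["increments"]}

```bash
mkdir -p pics; ls; python3 - <<'E'
from cell import env,cams,job
import cv2,numpy as np
s=env.observe();print({k:np.round(v,3).tolist() for k,v in s.items()})
for n in("scene","top"):
    im=cams.snapshot(n);cv2.imwrite(f"pics/{n}0.png",im[:,:,::-1])
    c=cams.camera_info(n);print(n,{k:np.round(v,3).tolist() for k,v in c.items()})
    for t in("mould_center","rack","cradle_floor","gate","pin_grip","pin_stand"):
        try:
            for r in cams.search_frame(t,n)[:4]:
                b=np.array(r["box"])*[640,400,640,400];print(n,t,round(r["score"],2),b.round(1))
        except Exception as e:print(t,e)
print(env.observe()["time"])
E
```

```text
pics
{'time': 0.0, 'joint_pos': [-1.382, 0.537, -0.004, 1.539, 0.003, 1.067, -0.071], 'qd': [0.0, 0.001, -0.0, 0.001, 0.0, 0.001, -0.0], 'effort': [0.0, -58.343, 1.049, -25.91, 0.012, 0.01, -0.0], 'eef_pos': [163.794, 628.687, 403.807], 'ee_rot': [0.702, -0.09, 0.09, -0.701], 'contact_force': [-0.17, -0.454, 0.068], 'moment': [-0.016, -0.035, 0.063], 'width': 85.366}
scene {'camera_matrix': [[390.643, 0.0, 322.74], [0.0, 390.643, 198.462], [0.0, 0.0, 1.0]], 'rvec': [0.834, 2.496, -1.176], 'tvec': [476.886, -151.569, 1261.192]}
scene mould_center 0.75 [431.2 275.   39.5  50.8]
scene rack 0.64 [446.7 289.8  84.9  80.5]
scene cradle_floor 0.74 [308.1 199.  115.8  75.3]
scene cradle_floor 0.7 [294.3 127.2  27.   30.8]
scene gate 0.89 [336.6 189.8  58.9  49.7]
scene pin_grip 0.92 [303.7 334.2  25.3  49.6]
scene pin_grip 0.71 [377.3 266.   19.6  43.7]
scene pin_grip 0.71 [260.9 236.   12.1  28. ]
scene pin_grip 0.59 [334.4 240.8   8.4  20.5]
scene pin_stand 0.74 [334.8 255.2  33.2  39.6]
top {'camera_matrix': [[379.543, 0.0, 323.487], [0.0, 379.543, 198.61], [0.0, 0.0, 1.0]], 'rvec': [2.168, -2.175, 0.123], 'tvec': [-63.181, 556.501, 1260.368]}
top mould_center 0.89 [217.3 209.8  21.6  23.6]
top rack 0.75 [210.4 212.2  54.5  31.5]
top rack 0.67 [275.9 174.3   8.8   6.6]
top rack 0.2 [195.8 211.9  16.1  11.6]
top cradle_floor 0.82 [341.2 200.   62.1  88.4]
top gate 0.51 [323.4 211.6  19.6  57.5]
top pin_grip 0.73 [226.4 118.2  12.2  16.1]
top pin_grip 0.61 [311.2 136.8   8.8  10.5]
top pin_stand 0.57 [278.7 177.1  25.1  30.6]
0.7
```

```bash
python3 - <<'E'
import cv2
a=cv2.imread("pics/top0.png")[90:290,150:400];cv2.imwrite("pics/t1.png",cv2.resize(a,(750,600),interpolation=cv2.INTER_CUBIC))
a=cv2.imread("pics/scene0.png")[100:360,220:500];cv2.imwrite("pics/s1.png",cv2.resize(a,(640,594),interpolation=cv2.INTER_CUBIC))
E
```

```text
(no output)
```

View pics/t1.png

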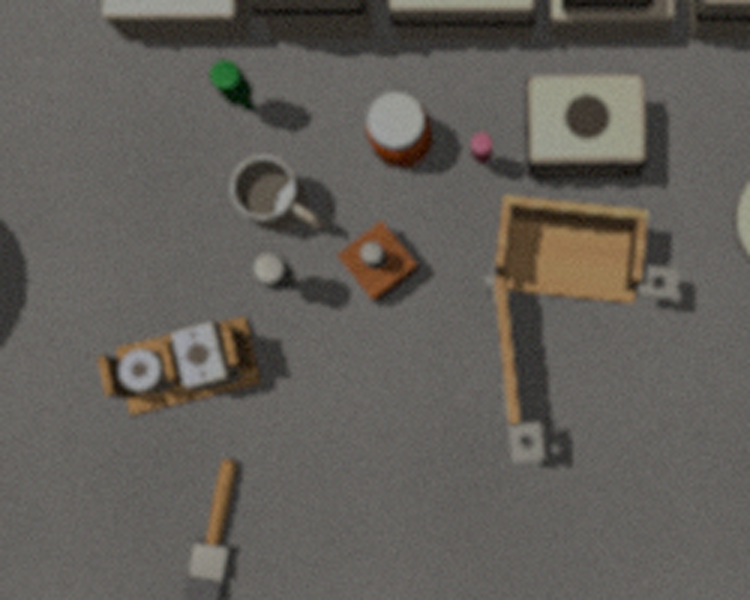

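View pics/s1.png

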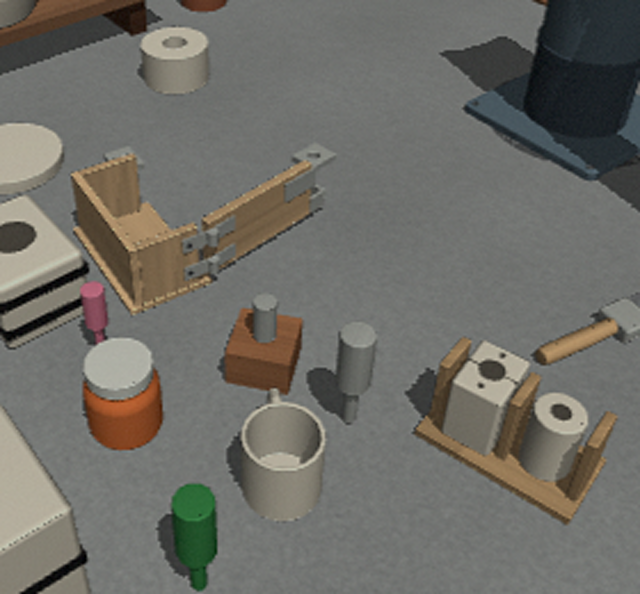

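The top view shows the mould with its top centre at about crop (200,355) and the pin top in its stand at (372,252). The cradle is at about (572,245), its lug hole at (659,282), and the gate runs from (500,282) to (515,422). The loose grey pin at (268,268) is larger, so it is the look-alike. Next I'll turn these into world poses.

```bash
cat > h.py <<'E'
import numpy as np,cv2
from cell import env,cams,job
def cam(n):
    c=cams.camera_info(n);return np.array(c["camera_matrix"]),np.array(c["rvec"]),np.array(c["tvec"])
def ray(n,uv,z):
    K,r,t=cam(n);R=cv2.Rodrigues(r)[0]
    d=R.T@np.linalg.inv(K)@np.array([uv[0],uv[1],1.]);o=-R.T@t
    return (o+d*(z-o[2])/d[2])
def proj(n,P):
    K,r,t=cam(n);return cv2.projectPoints(np.array(P,float).reshape(-1,1,3),r,t,K,None)[0].reshape(-1,2)
def tc(u,v):return ((u+.5)/3-.5+150,(v+.5)/3-.5+90)
def sc(u,v):
    s=280/640;return ((u+.5)*s-.5+220,(v+.5)*s-.5+100)
E
python3 - <<'E'
from h import *
def T(l,z,*p):
    q=np.array([ray("top",tc(*x),z)[:2] for x in p]);print("top",l,q.round(0).tolist(),"mean",q.mean(0).round(1))
def S(l,z,*p):
    q=np.array([ray("scene",sc(*x),z)[:2] for x in p]);print("scn",l,q.round(0).tolist(),"mean",q.mean(0).round(1))
T("mould",86,(173,332),(213,322),(229,378),(187,388))
S("mould",86,(454,373),(480,343),(530,356),(505,389))
T("cradle corners BL BR FR FL",88,(505,197),(648,211),(634,300),(497,280))
S("cradle corners",88,(75,175),(133,156),(200,232),(137,250))
T("gate free end/hinge outer",88,(508,424),(495,288))
T("lughole",68,(659,282));S("lughole",68,(125,155))
T("gatelug",80,(527,440));S("gatelug",80,(315,155))
T("pin",92,(372,252));S("pin",92,(265,302))
T("stand",44,(380,222),(418,263),(376,300),(339,260));S("stand",44,(240,309),(303,320),(290,359),(227,345))
T("bigpin",110,(268,265))
T("rack base",10,(101,358))
T("round mould",80,(140,370))
E
```

```text
top mould [[546.0, 312.0], [557.0, 269.0], [496.0, 250.0], [485.0, 295.0]] mean [520.9 281.4]
scn mould [[550.0, 266.0], [504.0, 255.0], [480.0, 293.0], [528.0, 305.0]] mean [515.5 279.8]
top cradle corners BL BR FR FL [[693.0, -47.0], [677.0, -203.0], [579.0, -187.0], [601.0, -38.0]] mean [ 637.6 -118.9]
scn cradle corners [[675.0, -198.0], [602.0, -190.0], [619.0, -28.0], [687.0, -44.0]] mean [ 645.9 -115. ]
top gate free end/hinge outer [[445.0, -50.0], [593.0, -36.0]] mean [519.  -42.9]
top lughole [[602.0, -217.0]] mean [ 601.6 -216.8]
scn lughole [[595.0, -223.0]] mean [ 595.4 -222.6]
top gatelug [[428.0, -70.0]] mean [428.4 -70.1]
scn gatelug [[424.0, -70.0]] mean [423.9 -69.7]
top pin [[632.0, 97.0]] mean [631.7  97.2]
scn pin [[632.0, 99.0]] mean [631.7  98.7]
top stand [[674.0, 94.0], [627.0, 51.0], [585.0, 98.0], [631.0, 140.0]] mean [629.5  96. ]
scn stand [[628.0, 53.0], [587.0, 104.0], [630.0, 137.0], [668.0, 85.0]] mean [628.2  94.9]
top bigpin [[615.0, 206.0]] mean [614.9 205.6]
top rack base [[524.0, 416.0]] mean [523.9 415.6]
top round mould [[505.0, 348.0]] mean [505.3 347.9]
```

```bash
cat >> h.py <<'E'
from scipy.optimize import minimize
from scipy.spatial.transform import Rotation as Ro
def R2(a):return np.array([[np.cos(a),-np.sin(a)],[np.sin(a),np.cos(a)]])
def rect(x0,x1,y0,y1,z):
    p=[(x0,y0,z),(x1,y0,z),(x1,y1,z),(x0,y1,z)];return [(p[i],p[(i+1)%4]) for i in range(4)]
def fit(segs,p0,imgs):
    t=np.linspace(.05,.95,40)[:,None]
    L=np.array([np.array(a)+(np.array(b)-np.array(a))*t for a,b in segs])
    G={}
    for n,im in imgs.items():
        g=cv2.GaussianBlur(im.astype(np.float32),(0,0),1.2)
        m=np.sqrt(sum(cv2.Sobel(g,-1,1,0)[...,k]**2+cv2.Sobel(g,-1,0,1)[...,k]**2 for k in range(3)));G[n]=np.minimum(m,150)
    def f(p):
        P=L.reshape(-1,3).copy();P[:,:2]=P[:,:2]@R2(p[2]/50).T+p[:2];s=0
        for n,g in G.items():
            q=proj(n,P).astype(np.float32);s-=cv2.remap(g,q[:,0].reshape(-1,1),q[:,1].reshape(-1,1),1).mean()
        return s
    best=min((minimize(f,np.array(p0)*[1,1,50]+d,method="Nelder-Mead",options=dict(initial_simplex=np.array(p0)*[1,1,50]+d+np.array([[0,0,0],[4,0,0],[0,4,0],[0,0,3]]))) for d in np.array([[0,0,0],[-3,-2,-2],[2,-3,2],[-2,3,1]])),key=lambda r:r.fun)
    return np.round(best.x/[1,1,50],3),round(best.fun,1)
CR=rect(-45,45,-80,80,88)[:1]+rect(-45,45,-80,80,88)[1:]
CR=[s for s in CR if not (s[0][0]==-45 and s[1][0]==-45)]
CR+= [s for s in rect(-35,35,-70,70,88) if not (s[0][0]==-35 and s[1][0]==-35)]
MO=rect(-32,32,-24,24,76)
ST=rect(-32,32,-32,32,44)
def up(segs,z):return [((*a[:2],a[2]+z),(*b[:2],b[2]+z)) for a,b in segs]
def move(pos,jaw,ax=None):
    """tcp-grasp target: pos of grasp point, tool down, jaw = yaw of tool z (mod pi). prints total turn and shift in tool axes"""
    s=env.observe();R=Ro.from_quat(s["ee_rot"]).as_matrix();p=np.array(s["eef_pos"])
    cand=[]
    for j in(jaw,jaw+np.pi):
        z=np.array([np.cos(j),np.sin(j),0]);y=np.array([0,0,-1.]);T=np.column_stack([np.cross(y,z),y,z])
        rv=Ro.from_matrix(R.T@T).as_rotvec(degrees=True);cand.append((np.linalg.norm(rv),rv))
    rv=min(cand,key=lambda c:c[0])[1]
    d=np.array(pos)+[0,0,155]-p
    print("turn",rv.round(1),"alt",max(cand,key=lambda c:c[0])[1].round(0),"shift cm",(R.T@d/10).round(2),"| grasp now",(p-[0,0,155]).round(1),"F",np.round(s["contact_force"],1),"w",round(s["width"],1),"t",round(s["time"],2),"j7",round(s["joint_pos"][6],2))
E
python3 - <<'E'
from h import *
im={n:cv2.imread(f"pics/{n}0.png") for n in("top","scene")}
for n,s,p in(("mould",up(MO,10),(519,281,.28)),("cradle",CR,(639,-120,-.1)),("stand",ST,(629,96,.8))):
    for c in(im,{"top":im["top"]},{"scene":im["scene"]}):print(n,list(c),*fit(s,p,c))
print(Ro.from_quat(env.observe()["ee_rot"]).as_matrix().round(3));move((519,281,140),.28)
E
```

```text
mould ['top', 'scene'] [5.21431e+02 2.84929e+02 2.55000e-01] -297.5
mould ['top'] [5.20143e+02 2.84093e+02 2.59000e-01] -149.8
mould ['scene'] [5.22043e+02 2.85067e+02 2.58000e-01] -148.4
cradle ['top', 'scene'] [ 6.42711e+02 -1.19534e+02 -1.01000e-01] -235.5Traceback (most recent call last):
  File "<stdin>", line 4, in <module>
  File "h.py", line 31, in fit
    best=min((minimize(f,np.array(p0)*[1,1,50]+d,method="Nelder-Mead",options=dict(initial_simplex=np.array(p0)*[1,1,50]+d+np.array([[0,0,0],[4,0,0],[0,4,0],[0,0,3]]))) for d in np.array([[0,0,0],[-3,-2,-2],[2,-3,2],[-2,3,1]])),key=lambda r:r.fun)
  File "h.py", line 31, in <genexpr>
    best=min((minimize(f,np.array(p0)*[1,1,50]+d,method="Nelder-Mead",options=dict(initial_simplex=np.array(p0)*[1,1,50]+d+np.array([[0,0,0],[4,0,0],[0,4,0],[0,0,3]]))) for d in np.array([[0,0,0],[-3,-2,-2],[2,-3,2],[-2,3,1]])),key=lambda r:r.fun)
              ~~~~~~~~^^^^^^^^^^^^^^^^^^^^^^^^^^^^^^^^^^^^^^^^^^^^^^^^^^^^^^^^^^^^^^^^^^^^^^^^^^^^^^^^^^^^^^^^^^^^^^^^^^^^^^^^^^^^^^^^^^^^^^^^^^^^^^^^^^^^^^^^^^^^^^^^^^
    res = _minimize_neldermead(fun, x0, args, callback, bounds=bounds,
                               **options)
    fxr = func(xr)
    fx = function(np.copy(x), *(wrapper_args + args))
  File "h.py", line 29, in f
    q=proj(n,P).astype(np.float32);s-=cv2.remap(g,q[:,0].reshape(-1,1),q[:,1].reshape(-1,1),1).mean()
      ~~~~^^^^^
  File "h.py", line 10, in proj
    K,r,t=cam(n);return cv2.projectPoints(np.array(P,float).reshape(-1,1,3),r,t,K,None)[0].reshape(-1,2)
          ~~~^^^
  File "h.py", line 4, in cam
    c=cams.camera_info(n);return np.array(c["camera_matrix"]),np.array(c["rvec"]),np.array(c["tvec"])
ValueError: time passes only in moves, steps and waits
```

```bash
sed -i '3i import functools\n@functools.cache' h.py
python3 - <<'E'
from h import *
im={n:cv2.imread(f"pics/{n}0.png") for n in("top","scene")}
for n,s,p in(("cradle",CR,(641,-120,-.1)),("stand",ST,(629,96,.8))):
    for c in(im,{"top":im["top"]},{"scene":im["scene"]}):print(n,list(c),*fit(s,p,c))
print(Ro.from_quat(env.observe()["ee_rot"]).as_matrix().round(3));move((520,284,140),.257)
E
```

```text
cradle ['top', 'scene'] [ 6.42656e+02 -1.19532e+02 -1.01000e-01] -235.5
cradle ['top'] [ 6.36514e+02 -1.18482e+02 -1.12000e-01] -123.4
cradle ['scene'] [ 6.41700e+02 -1.19766e+02 -9.70000e-02] -113.8
stand ['top', 'scene'] [631.133  97.051   0.646] -253.0
stand ['top'] [631.817  97.78    0.668] -124.2
stand ['scene'] [630.432  96.599   0.634] -130.6
[[ 0.968  0.     0.252]
 [-0.252  0.     0.968]
 [ 0.    -1.     0.   ]]
turn [-0.  60.7  0. ] alt [   0. -119.    0.] shift cm [ 43.16  10.97 -24.41] | grasp now [163.8 629.  249.7] F [ 0.3  0.5 -0.8] w 85.3 t 0.7 j7 -0.07
```

```bash
cat >> h.py <<'E'
def down(jaw,R=None):
    y=np.array([0,0,-1.]);c=[]
    for j in(jaw,jaw+np.pi):
        z=np.array([np.cos(j),np.sin(j),0]);c.append(np.column_stack([np.cross(y,z),y,z]))
    return min(c,key=lambda T:Ro.from_matrix(R.T@T).magnitude())
def plan(*way):
    """way: (grasp pos, jaw yaw or None): prints each leg as calls of <=5 rows (one leg = n calls)"""
    s=env.observe();R=Ro.from_quat(s["ee_rot"]).as_matrix();p=np.array(s["eef_pos"])
    print("grasp now",(p-[0,0,155]).round(1),"F",np.round(s["contact_force"],1),"w",round(s["width"],1),"t",round(s["time"],2),"j7",round(s["joint_pos"][6],2))
    for pos,jaw in way:
        T=R if jaw is None else down(jaw,R);q=np.array(pos,float)+[0,0,155]
        rv=Ro.from_matrix(R.T@T).as_rotvec();n=max(np.linalg.norm(q-p)/50,np.degrees(np.linalg.norm(rv))/8.59)
        k=max(1,int(np.ceil(n/5.01)))
        for i in range(k):
            r=Ro.from_rotvec(rv/k);print("rows~%.1f"%(n/k),"turn",np.degrees(rv/k).round(1),"cm",(R.T@(q-p)/k/10).round(2));
            R=R@r.as_matrix();p=p+(q-p)/(k-i) if 0 else p
            d=(q-p)/k;  p=p+d;q0=q;
            q=q0;k=k;
            if i<k-1: # remaining legs equal
                q=p+d*(1) if k==2 else q0
        p=np.array(pos,float)+[0,0,155];R=T
E
python3 - <<'E'
s=open('h.py').read();a=s.index("        for i in range(k):\n            r=Ro");b=s.index("        p=np.array(pos,float)+[0,0,155];R=T")
s=s[:a]+'''        d=(q-p)/k;r=Ro.from_rotvec(rv/k).as_matrix()
        for i in range(k):
            print("rows~%.1f"%(n/k),"turn",np.degrees(rv/k).round(1),"cm",(R.T@d/10).round(2));R=R@r
'''+s[b:].replace("p=np.array(pos,float)+[0,0,155];R=T","p=q;R=T")
open('h.py','w').write(s)
E
python3 -c "
from h import *
plan(((521,284.5,140),.257),((521,284.5,62),None))"
```

```text
grasp now [163.8 629.  249.7] F [ 0.3  0.5 -0.8] w 85.3 t 0.7 j7 -0.07
rows~3.4 turn [-0.  20.2  0. ] cm [14.41  3.66 -8.11]
rows~3.4 turn [-0.  20.2  0. ] cm [16.33  3.66 -2.63]
rows~3.4 turn [-0.  20.2  0. ] cm [16.23  3.66  3.18]
rows~1.6 turn [0. 0. 0.] cm [0.  7.8 0. ]
```

{"method": "drive_tool", "body": {
  "increments": [
    [[0,7,0,4.8,1,-2.7,1],[0,14,0,9.6,2,-5.4,1],[0,20.2,0,14.4,2.5,-8.1,1],[0,20.2,0,14.4,2.5,-8.1,1]]
  ]
}}

```text
time: 1.1
eef_pos: [287.4, 510.0, 379.3]
ee_rot: [0.675, -0.214, 0.216, -0.673]
contact_force: [-0.0, 0.3, -0.5]
width: 85.3
```

{"method": "drive_tool", "body": {
  "increments": [
    [[0,7,0,5.4,1,-0.9,1],[0,14,0,10.9,2,-1.8,1],[0,20.2,0,16.3,2.5,-2.6,1],[0,20.2,0,16.3,2.5,-2.6,1]]
  ]
}}

```text
time: 1.5
eef_pos: [408.6, 390.6, 354.8]
ee_rot: [0.625, -0.33, 0.334, -0.623]
contact_force: [0.2, -0.9, 0.9]
width: 85.3
```

{"method": "drive_tool", "body": {
  "increments": [
    [[0,7,0,5.4,1,1.1,1],[0,14,0,10.9,2,2.1,1],[0,20.2,0,16.2,2.5,3.2,1],[0,20.2,0,16.2,2.5,3.2,1]]
  ]
}}

```text
time: 1.9
eef_pos: [528.8, 269.9, 330.7]
ee_rot: [0.556, -0.435, 0.441, -0.554]
contact_force: [0.5, 0.1, -0.9]
width: 85.6
```

```bash
python3 -c "
from h import *
plan(((521,284.5,62),.257))
im={}
for n in('top','scene'):
    im[n]=cams.snapshot(n);cv2.imwrite(f'pics/{n}1.png',im[n][:,:,::-1])
a=np.hstack([im['top'][100:300,150:350],im['scene'][160:360,340:540]]);cv2.imwrite('pics/c1.png',cv2.resize(a[:,:,::-1],(800,400)))"
```

```text
grasp now [528.8 269.9 175.7] F [ 0.5  0.1 -0.9] w 85.6 t 1.9 j7 -0.14
rows~2.3 turn [-0.2 -1.3  0.5] cm [-1.7  11.36 -0.47]
```

View pics/c1.png

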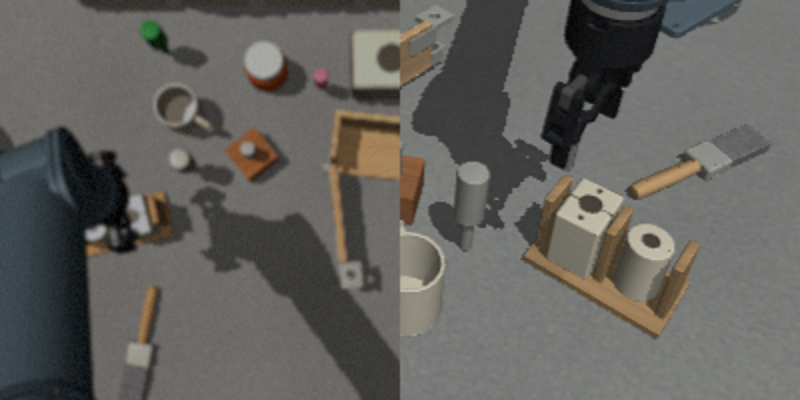

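The picture shows the gripper above the mould, one finger to each side along its long axis, slightly short of it. Aligning, then descending.

{"method": "drive_tool", "body": {
  "increments": [
    [[0,-1.3,0.4,-1.7,3,-0.5,1],[0,-1.3,0.4,-1.7,4,-0.5,1],[0,-1.3,0.4,-1.7,4.5,-0.5,1],[0,-1.3,0.4,-1.7,4.5,-0.5,1],[0,-1.3,0.4,-1.7,4.5,-0.5,1]]
  ]
}}

```text
time: 2.5
eef_pos: [520.2, 285.6, 286.4]
ee_rot: [-0.559, 0.43, -0.433, 0.561]
contact_force: [0.7, -0.2, 0.9]
width: 85.8
```

```bash
python3 -c "
from h import *
plan(((521,284.5,62),.257))
im={}
for n in('top','scene'):
    im[n]=cams.snapshot(n);cv2.imwrite(f'pics/{n}2.png',im[n][:,:,::-1])
a=np.hstack([im['top'][160:260,150:250],im['scene'][230:330,390:490]]);cv2.imwrite('pics/c2.png',cv2.resize(a[:,:,::-1],(800,400)))"
```

```text
grasp now [520.2 285.6 131.4] F [ 0.7 -0.2  0.9] w 85.8 t 2.5 j7 -0.13
rows~1.4 turn [-0.3  0.1  0.1] cm [0.11 6.94 0.02]
```

View pics/c2.png

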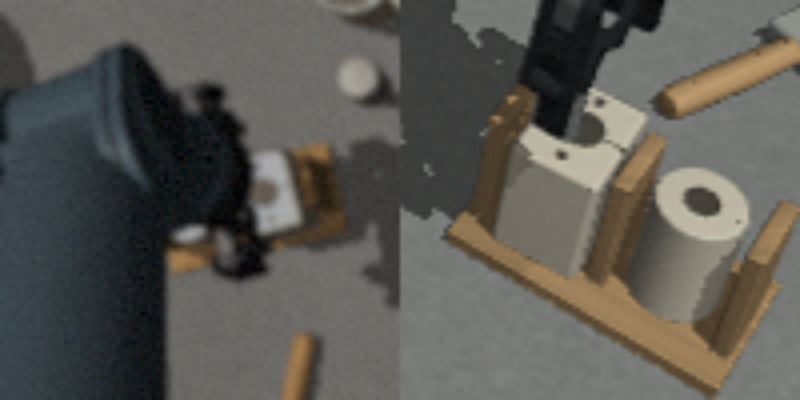

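```bash
python3 -c "
from h import *
u=np.array([np.cos(.257),np.sin(.257)])
for s in(43,50,57,-43,-50):
    P=[*(np.array([520.2,285.6])+u*s),123];print(s,((proj('scene',P)-[390,230])*4+[400,0]).round(),((proj('top',P)-[150,160])*4).round())"
```

```text
43 [[556. 131.]] [[235. 136.]]
50 [[549. 140.]] [[233. 128.]]
57 [[542. 149.]] [[231. 119.]]
-43 [[634.  29.]] [[260. 242.]]
-50 [[640.  22.]] [[262. 251.]]
```

The finger tip appears where predicted, at about (555,131). Descending and gripping.

{"method": "drive_tool", "body": {
  "increments": [
    [[0,0,0,0.1,3,0,1],[0,0,0,0.1,6,0,1],[0,0,0,0.1,7,0,1],[0,0,0,0.1,7,0,1]]
  ]
}}

```text
time: 3.0
eef_pos: [520.5, 284.3, 215.8]
ee_rot: [-0.56, 0.43, -0.433, 0.561]
contact_force: [0.3, -0.6, 0.0]
width: 85.6
```

{"method": "drive_tool", "body": {
  "increments": [
    [[0,0,0,0,0,0,0.6],[0,0,0,0,0,0,0.3],[0,0,0,0,0,0,0.3],[0,0,0,0,0,0,0.3],[0,0,0,0,0,0,0.3]]
  ],
  "newtons": 40
}}

```text
time: 3.5
eef_pos: [521.2, 284.5, 217.3]
ee_rot: [-0.559, 0.43, -0.433, 0.561]
contact_force: [-0.5, -0.8, 8.0]
width: 63.5
```

```bash
python3 -c "
from h import *
plan(((521,284.5,150),None),((480,110,150),-.101),((480,110,64),None))"
```

```text
grasp now [521.2 284.5  62.3] F [-0.5 -0.8  8. ] w 63.5 t 3.5 j7 -0.1
rows~1.8 turn [0. 0. 0.] cm [ 0.   -8.77  0.02]
rows~3.6 turn [-0.3 20.6  0. ] cm [15.83 -0.03 -8.41]
rows~1.7 turn [0. 0. 0.] cm [0.  8.6 0. ]
```

{"method": "drive_tool", "body": {
  "increments": [
    [[0,0,0,0,-3,0,0.3],[0,0,0,0,-6,0,0.3],[0,0,0,0,-9.5,0,0.3],[0,0,0,0,-9.5,0,0.3]]
  ]
}}

```text
time: 3.9
eef_pos: [522.4, 285.1, 317.1]
ee_rot: [-0.556, 0.429, -0.434, 0.564]
contact_force: [1.5, 0.2, -2.4]
width: 63.2
```

{"method": "drive_tool", "body": {
  "increments": [
    [[0,5,0,4,0,-2.1,0.3],[0,10,0,8,0,-4.2,0.3],[0,15,0,12,0,-6.3,0.3],[0,20.6,0,15.8,0,-8.4,0.3],[0,20.6,0,15.8,0,-8.4,0.3]]
  ]
}}

```text
time: 4.4
eef_pos: [479.4, 104.4, 314.9]
ee_rot: [0.468, -0.526, 0.529, -0.474]
contact_force: [0.8, 0.5, -3.0]
width: 63.4
```

```bash
python3 -c "
from h import *
plan(((480,110,54),-.101))
cams.snapshot('top')
im={n:cams.snapshot(n) for n in('top','scene')}
a=np.hstack([im['top'][100:300,180:380],im['scene'][130:330,290:490]]);cv2.imwrite('pics/c3.png',cv2.resize(a[:,:,::-1],(800,400)))"
```

```text
grasp now [479.4 104.4 159.9] F [ 0.8  0.5 -3. ] w 63.4 t 4.4 j7 -0.17
rows~2.1 turn [-0.5 -0.7 -0.1] cm [-0.53 10.59 -0.09]
```

View pics/c3.png

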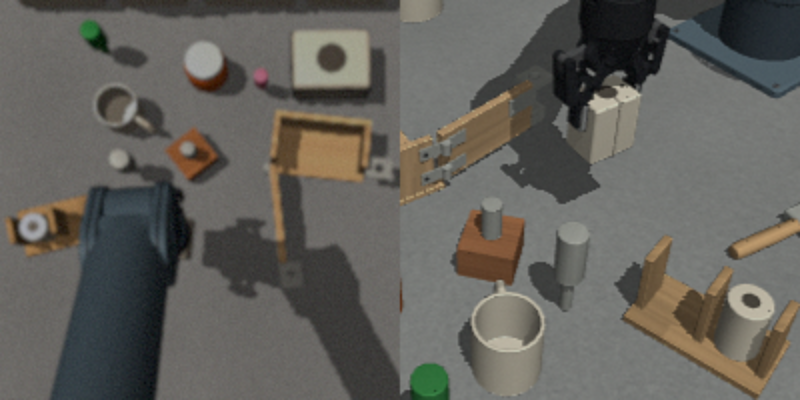

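The mould hangs upright at about (600,120) in the scene crop and the other things are untouched. Setting it down, letting go, and rising.

{"method": "drive_tool", "body": {
  "increments": [
    [[-0.5,-0.7,0,-0.5,3.5,-0.1,0.3],[-0.5,-0.7,0,-0.5,7,-0.1,0.3],[-0.5,-0.7,0,-0.5,9.5,-0.1,0.3],[-0.5,-0.7,0,-0.5,10.5,-0.1,0.3],[-0.5,-0.7,0,-0.5,10.7,-0.1,0.3]]
  ]
}}

```text
time: 5.05
eef_pos: [481.8, 118.0, 207.5]
ee_rot: [-0.476, 0.523, -0.52, 0.48]
contact_force: [-0.1, -0.7, -2.7]
width: 63.7
```

{"method": "drive_tool", "body": {
  "increments": [
    [[0,0,0,0,0.1,0,0.3],[0,0,0,0,0.1,0,0.8],[0,0,0,0,0.1,0,1],[0,0,0,0,0.1,0,1],[0,0,0,0,0.1,0,1]]
  ]
}}

```text
time: 5.55
eef_pos: [482.1, 118.2, 206.9]
ee_rot: [-0.476, 0.522, -0.52, 0.48]
contact_force: [0.8, 0.4, -0.1]
width: 85.4
```

```bash
python3 -c "
from h import *
plan(((480,110,130),None),((480,110,130),-.101+np.pi/2),((480,110,50),None))"
```

```text
grasp now [482.1 118.2  51.9] F [ 0.8  0.4 -0.1] w 85.4 t 5.55 j7 -0.07
rows~1.6 turn [0. 0. 0.] cm [ 0.78 -7.81 -0.13]
rows~3.5 turn [ -0.1 -29.7  -0.1] cm [0. 0. 0.]
rows~3.5 turn [ -0.1 -29.7  -0.1] cm [0. 0. 0.]
rows~3.5 turn [ -0.1 -29.7  -0.1] cm [0. 0. 0.]
rows~1.6 turn [0. 0. 0.] cm [0. 8. 0.]
```

{"method": "drive_tool", "body": {
  "increments": [
    [[0,0,0,0,-4,0,1],[0,0,0,0,-8,0,1],[0,0,0,0,-8,0,1],[0,-8,0,0,-8,0,1],[0,-16,0,0,-8,0,1]]
  ]
}}

```text
time: 6.05
eef_pos: [481.8, 117.9, 287.0]
ee_rot: [-0.545, 0.449, -0.447, 0.549]
contact_force: [0.7, -0.2, -0.6]
width: 85.2
```

{"method": "drive_tool", "body": {
  "increments": [
    [[0,-8.5,0,0,0,0,1],[0,-17,0,0,0,0,1],[0,-25,0,0,0,0,1],[0,-33,0,0,0,0,1],[0,-37,0,0,0,0,1]]
  ]
}}

```text
time: 6.55
eef_pos: [481.6, 117.8, 286.7]
ee_rot: [-0.659, 0.25, -0.25, 0.664]
contact_force: [-1.1, -0.1, 0.0]
width: 85.6
```

{"method": "drive_tool", "body": {
  "increments": [
    [[0,-8.5,0,0,0,0,1],[0,-17,0,0,0,0,1],[0,-25,0,0,0,0,1],[0,-33,0,0,0,0,1],[0,-37,0,0,0,0,1]]
  ]
}}

```text
time: 7.05
eef_pos: [481.4, 117.7, 286.4]
ee_rot: [-0.704, 0.025, -0.026, 0.709]
contact_force: [-0.1, -0.1, 0.1]
width: 85.5
```

```bash
python3 -c "
from h import *
plan(((482,118,130),-.085+np.pi/2))
im={n:cams.snapshot(n) for n in('top','scene')}
for n in im:cv2.imwrite(f'pics/{n}4.png',im[n][:,:,::-1])
for c in(im,{'scene':im['scene']}):print(fit(MO,(482,118,-.085),c))
plan(((482,118,130),-.085+np.pi/2),((482,118,52),None))"
```

```text
grasp now [481.4 117.7 131.4] F [-0.1 -0.1  0.1] w 85.5 t 7.05 j7 1.17
rows~0.1 turn [-0.4  0.8  0.1] cm [0.06 0.14 0.04]
(array([ 4.82965e+02,  1.19032e+02, -1.30000e-01]), np.float64(-226.7))
(array([ 4.82911e+02,  1.20055e+02, -1.19000e-01]), np.float64(-139.7))
grasp now [481.4 117.6 131.4] F [-0.1 -0.4 -0.1] w 85.3 t 7.15 j7 1.16
rows~0.1 turn [-0.4  0.5  0.1] cm [0.05 0.14 0.05]
rows~1.6 turn [0. 0. 0.] cm [0.  7.8 0. ]
```

{"method": "drive_tool", "body": {
  "increments": [
    [[-0.4,0,0,0.1,3,0.1,1],[-0.4,0,0,0.1,6,0.1,1],[-0.4,0,0,0.1,8,0.1,1],[-0.4,0,0,0.1,8,0.1,1]]
  ]
}}

```text
time: 7.55
eef_pos: [481.3, 118.8, 204.1]
ee_rot: [0.707, -0.029, 0.026, -0.706]
contact_force: [0.1, -0.2, 0.1]
width: 85.6
```

{"method": "drive_tool", "body": {
  "increments": [
    [[0,0,0,0,0,0,0.5],[0,0,0,0,0,0,0.2],[0,0,0,0,0,0,0.2],[0,0,0,0,0,0,0.2],[0,0,0,0,0,0,0.2]]
  ],
  "newtons": 40
}}

```text
time: 8.05
eef_pos: [481.9, 119.2, 205.2]
ee_rot: [0.707, -0.028, 0.027, -0.706]
contact_force: [-1.5, 0.6, 6.8]
width: 47.7
```

{"method": "drive_tool", "body": {
  "increments": [
    [[0,0,0,0,-2.5,0,0.2],[0,0,0,0,-6,0,0.2],[0,0,0,0,-11,0,0.2],[0,0,0,0,-12,0,0.2],[0,0,0,0,-12,0,0.2]]
  ]
}}

```text
time: 8.55
eef_pos: [482.6, 119.2, 327.0]
ee_rot: [-0.706, 0.027, -0.028, 0.707]
contact_force: [-0.3, -0.3, -2.3]
width: 47.8
```

```bash
python3 -c "
from h import *
im={n:cams.snapshot(n) for n in('top','scene')}
for n in im:cv2.imwrite(f'pics/{n}5.png',im[n][:,:,::-1])
plan(((480,118,178),None))
z=env.observe()['eef_pos'][2]-155
for c in(im,{'scene':im['scene']}):print(z,fit(up(MO,z-50.5),(482,118,-.09),c))
plan(((638.5,-119.5,172),-.101+np.pi/2),((638.5,-119.5,62),None))"
```

```text
grasp now [481.3 118.9 169.1] F [-0.7 -0.5 -3.3] w 47.8 t 8.65 j7 1.16
rows~0.2 turn [0. 0. 0.] cm [-0.13 -0.89 -0.1 ]
169.1223274257681 (array([4.82324e+02, 1.13069e+02, 1.94000e-01]), np.float64(-216.9))
169.1223274257681 (array([4.83281e+02, 1.14143e+02, 2.19000e-01]), np.float64(-121.3))
grasp now [481.3 118.9 169.1] F [-0.7 -0.5 -3.3] w 47.8 t 8.65 j7 1.16
rows~2.9 turn [ 0.   0.7 -0.1] cm [  8.76  -0.16 -11.27]
rows~2.9 turn [ 0.   0.7 -0.1] cm [  8.89  -0.15 -11.17]
rows~2.2 turn [0. 0. 0.] cm [ 0. 11.  0.]
```

{"method": "drive_tool", "body": {
  "increments": [
    [[0,0.3,0,2.9,-0.2,-3.7,0.2],[0,0.6,0,5.8,-0.4,-7.5,0.2],[0,0.7,0,8.8,-0.5,-11.2,0.2]]
  ]
}}

```text
time: 8.95
eef_pos: [560.1, -0.9, 326.6]
ee_rot: [0.707, -0.034, 0.029, -0.706]
contact_force: [0.1, 0.3, -2.8]
width: 47.6
```

{"method": "drive_tool", "body": {
  "increments": [
    [[0,0.3,0,2.9,-0.2,-3.7,0.2],[0,0.6,0,5.8,-0.4,-7.5,0.2],[0,0.7,0,8.9,-0.5,-11.2,0.2],[0,0.7,0,8.9,-0.5,-11.2,0.2],[0,0.7,0,8.9,-0.5,-11.2,0.2]]
  ]
}}

```text
time: 9.45
eef_pos: [638.1, -121.6, 328.1]
ee_rot: [0.707, -0.041, 0.032, -0.705]
contact_force: [-0.6, 1.4, -3.0]
width: 47.4
```

```bash
python3 -c "
from h import *
im={n:cams.snapshot(n) for n in('top','scene')}
for n in im:cv2.imwrite(f'pics/{n}6.png',im[n][:,:,::-1])
plan(((638.5,-119.5,100),-.101+np.pi/2),((638.5,-119.5,60),None))
a=np.hstack([im['top'][130:250,280:400],im['scene'][100:220,240:360]]);cv2.imwrite('pics/c6.png',cv2.resize(a[:,:,::-1],(800,400)))"
```

```text
grasp now [ 638.  -118.9  174. ] F [-0.3 -0.1 -3.2] w 47.6 t 9.55 j7 1.62
rows~1.5 turn [ 0.1  0.1 -0.7] cm [ 0.15  7.4  -0.05]
rows~0.8 turn [0. 0. 0.] cm [0. 4. 0.]
```

View pics/c6.png

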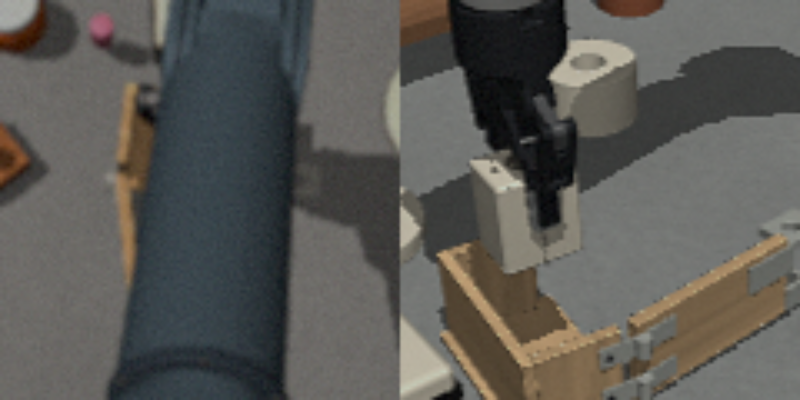

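```bash
python3 -c "
from h import *
a={'scene':cv2.imread('pics/scene6.png')}
def S(z):
    A,B,C=(32,-24),(32,24),(-32,24)
    return [((*A,z),(*A,z+76)),((*B,z),(*B,z+76)),((*C,z),(*C,z+76)),((*A,z),(*B,z)),((*B,z),(*C,z)),((*A,z+76),(*B,z+76))]
for z in(122,124,126):print(z,fit(S(z),(638,-119,-.1),a))
print(fit(CR,(641,-120,-.1),a))"
```

```text
122 (array([ 6.34009e+02, -1.28461e+02, -1.27000e-01]), np.float64(-106.9))
124 (array([ 6.35348e+02, -1.26015e+02, -1.27000e-01]), np.float64(-106.1))
126 (array([ 6.36557e+02, -1.23622e+02, -1.31000e-01]), np.float64(-105.2))
(array([ 6.40962e+02, -1.19682e+02, -1.15000e-01]), np.float64(-114.4))
```

{"method": "drive_tool", "body": {
  "increments": [
    [[0,0,-0.7,0,3,0,0.2],[0,0,-0.7,0,6,0,0.2],[0,0,-0.7,0,8,0,0.2],[0,0,-0.7,0,8,0,0.2]]
  ]
}}

```text
time: 9.95
eef_pos: [634.8, -116.6, 245.2]
ee_rot: [-0.706, 0.037, -0.032, 0.706]
contact_force: [-0.2, -0.4, -3.6]
width: 47.7
```

```bash
python3 -c "
from h import *
plan(((637.5,-119.5,59),-.101+np.pi/2))
im={n:cams.snapshot(n) for n in('scene',)}
cv2.imwrite('pics/scene7.png',im['scene'][:,:,::-1])
a=im['scene'][130:240,240:350];cv2.imwrite('pics/c7.png',cv2.resize(a[:,:,::-1],(550,550)))"
```

```text
grasp now [ 634.8 -116.6   90.2] F [-0.2 -0.4 -3.6] w 47.7 t 9.95 j7 1.62
rows~0.6 turn [-0.   0.2 -0.4] cm [ 0.32  3.12 -0.27]
```

View pics/c7.png

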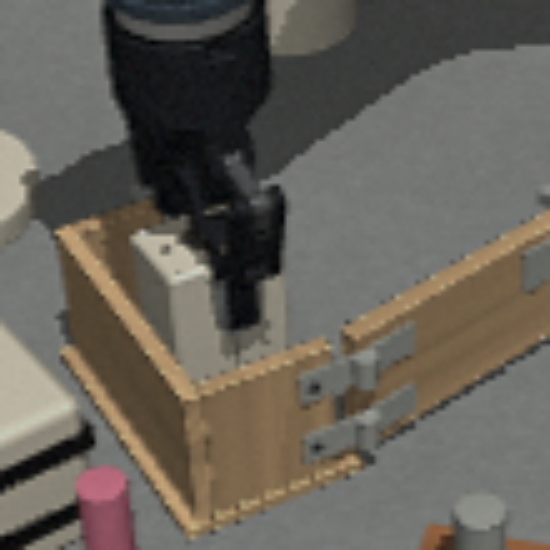

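The mould is inside the cradle walls and clear of them. Lowering the last 3 cm slowly.

{"method": "drive_tool", "body": {
  "increments": [
    [[0,0.2,-0.4,0.2,1,-0.3,0.2],[0,0.2,-0.4,0.3,2,-0.3,0.2],[0,0.2,-0.4,0.3,2.8,-0.3,0.2],[0,0.2,-0.4,0.3,3.1,-0.3,0.2],[0,0.2,-0.4,0.3,3.2,-0.3,0.2]]
  ]
}}

```text
time: 10.5
eef_pos: [638.3, -120.3, 214.9]
ee_rot: [0.706, -0.035, 0.037, -0.706]
contact_force: [-0.3, -0.1, -2.1]
width: 47.5
```

{"method": "drive_tool", "body": {
  "increments": [
    [[0,0,0,0,0,0,0.2],[0,0,0,0,0,0,0.2]]
  ]
}}

```text
time: 10.7
eef_pos: [638.5, -120.3, 215.2]
ee_rot: [0.706, -0.035, 0.037, -0.706]
contact_force: [-0.1, 1.2, -3.8]
width: 47.6
```

{"method": "drive_tool", "body": {
  "increments": [
    [[0,0,0,0,0.1,0,0.2],[0,0,0,0,0.2,0,0.2],[0,0,0,0,0.25,0,0.2],[0,0,0,0,0.25,0,0.2]]
  ]
}}

```text
time: 11.1
eef_pos: [638.8, -120.4, 213.4]
ee_rot: [0.706, -0.034, 0.037, -0.706]
contact_force: [-1.2, 0.0, 3.0]
width: 47.6
```

{"method": "drive_tool", "body": {
  "increments": [
    [[0,0,0,0,0,0,0.5],[0,0,0,0,0,0,0.8],[0,0,0,0,0,0,0.95],[0,0,0,0,0,0,0.95],[0,0,0,0,0,0,0.95]]
  ]
}}

```text
time: 11.6
eef_pos: [638.8, -120.4, 213.4]
ee_rot: [0.706, -0.034, 0.037, -0.706]
contact_force: [1.4, 0.3, 0.3]
width: 81.4
```

{"method": "drive_tool", "body": {
  "increments": [
    [[0,0,0,0,-2.5,0,0.95],[0,0,0,0,-6,0,0.95],[0,0,0,0,-10,0,0.95],[0,0,0,0,-13,0,0.95],[0,0,0,0,-13,0,0.95]]
  ]
}}

```text
time: 12.1
eef_pos: [640.0, -120.8, 348.6]
ee_rot: [0.707, -0.031, 0.041, -0.706]
contact_force: [0.4, -0.6, 0.5]
width: 81.0
```

```bash
python3 -c "
from h import *
im={n:cams.snapshot(n) for n in('scene',)}
cv2.imwrite('pics/scene8.png',im['scene'][:,:,::-1])
print(fit(up(MO,8),(637,-120,-.1),im),fit(CR,(641,-120,-.1),im))
C=np.array([640.5,-119.5]);R=R2(-.101);H=C+R@[-47,80]
print('hinge',H)
def push(q,r,off):return H+R@(r*np.array([-np.sin(q),-np.cos(q)])+off*np.array([-np.cos(q),np.sin(q)]))
for q in(1.38,1.1,.8,.5,.3,.15,.08,0):print(q,push(q,125,14).round(1))
plan(((*push(1.38,120,45),190),-.101))"
```

```text
(array([ 6.41350e+02, -1.18386e+02, -1.25000e-01]), np.float64(-139.8)) (array([ 6.40499e+02, -1.19553e+02, -1.16000e-01]), np.float64(-110.9))
hinge [601.80578944 -35.16875983]
1.38 [476.1 -32.4]
1.1 [480.2 -67.3]
0.8 [ 495.1 -101.8]
0.5 [ 519.6 -130.3]
0.3 [ 540.1 -144.8]
0.15 [ 557.2 -152.8]
0.08 [ 565.5 -155.6]
0 [ 575.3 -158.1]
grasp now [ 639.1 -120.5  190.9] F [-0.8 -0.2 -0.9] w 81.0 t 12.15 j7 1.62
rows~3.5 turn [-0.1 30.   0.1] cm [-5.74 -0.02  3.42]
rows~3.5 turn [-0.1 30.   0.1] cm [-6.68 -0.01  0.09]
rows~3.5 turn [-0.1 30.   0.1] cm [-5.83  0.01 -3.26]
```

```bash
cat >> h.py <<'E'
C=np.array([640.5,-119.5]);YAW=-.103;RC=R2(YAW);H=C+RC@[-47,80]
def push(q,r,off):return H+RC@(r*np.array([-np.sin(q),-np.cos(q)])+off*np.array([-np.cos(q),np.sin(q)]))
def rel(pts,z):
    s=env.observe();R=Ro.from_quat(s["ee_rot"]).as_matrix();p=np.array(s["eef_pos"]);print((p-[0,0,155]).round(1))
    for q in pts:print((R.T@(np.array([*q,z+155])-p)/10).round(2))
E
python3 -c "
from h import *
plan(((*push(1.38,115,50),190),None),((*push(1.38,115,50),70),None))"
```

```text
grasp now [ 639.1 -120.5  190.9] F [-0.8 -0.2 -0.9] w 81.0 t 12.15 j7 1.62
rows~4.0 turn [0. 0. 0.] cm [-16.8   -0.06  10.87]
rows~2.4 turn [0. 0. 0.] cm [-0.11 12.    0.  ]
```

{"method": "drive_tool", "body": {
  "increments": [
    [[0,0,0,-4.2,0,2.7,0.3],[0,0,0,-8.4,0,5.4,0],[0,0,0,-12.6,0,8.1,0],[0,0,0,-16.8,0,10.9,0],[0,0,0,-16.8,0,10.9,0]]
  ]
}}

```text
time: 12.65
eef_pos: [477.7, 8.8, 342.4]
ee_rot: [-0.706, 0.033, -0.034, 0.706]
contact_force: [0.7, -0.7, 0.2]
width: 7.9
```

{"method": "drive_tool", "body": {
  "increments": [
    [[0,0,0,0,3,0,0],[0,0,0,0,7,0,0],[0,0,0,0,11,0,0],[0,0,0,0,12,0,0],[0,0,0,0,12,0,0]]
  ]
}}

```text
time: 13.15
eef_pos: [477.1, 8.6, 221.0]
ee_rot: [0.706, -0.035, 0.032, -0.706]
contact_force: [0.4, -0.0, 1.0]
width: -0.1
```

```bash
python3 -c "
from h import *
im={n:cams.snapshot(n) for n in('scene',)}
cv2.imwrite('pics/scene9.png',im['scene'][:,:,::-1])
a=im['scene'][100:250,230:430];cv2.imwrite('pics/c9.png',cv2.resize(a[:,:,::-1],(800,600)))
rel([push(q,115,16) for q in(1.38,1.2,1.,.8,.6,.4,.25)],70)"
```

```text
[478.    8.6  67.4]
[ 1.16 -0.26 -3.69]
[ 1.44 -0.26 -5.76]
[ 2.18 -0.26 -7.96]
[ 3.34 -0.26 -9.96]
[  4.88  -0.26 -11.7 ]
[  6.73  -0.26 -13.1 ]
[  8.28  -0.26 -13.89]
```

View pics/c9.png

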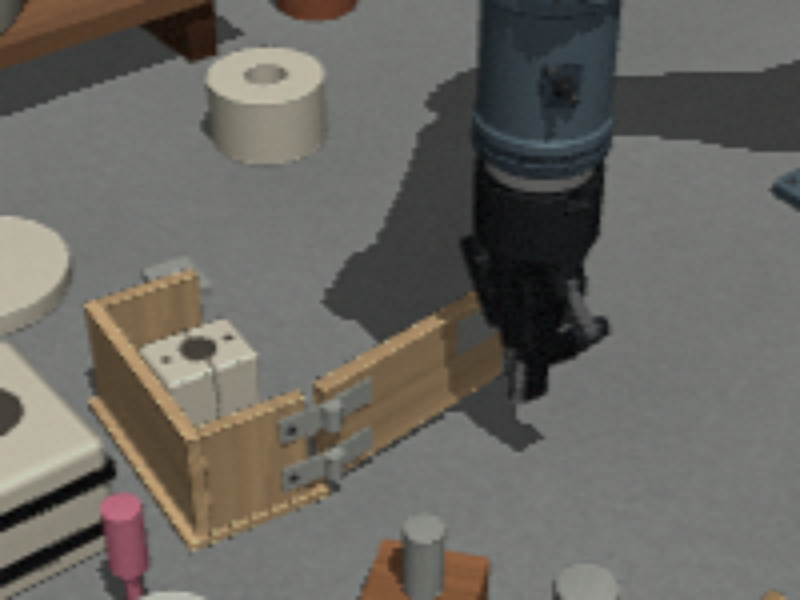

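The mould stands upright in the cradle with its seam across x, and the closed fingers are just outside the gate's free end. Sweeping the gate shut.

{"method": "drive_tool", "body": {
  "increments": [
    [[0,0,0,1.2,-0.2,-2,0],[0,0,0,1.2,-0.2,-3.7,0],[0,0,0,1.4,-0.2,-5.8,0],[0,0,0,2.2,-0.2,-8,0],[0,0,0,3.3,-0.2,-10,0]]
  ]
}}

```text
time: 13.7
eef_pos: [502.1, -95.1, 226.6]
ee_rot: [0.706, -0.033, 0.035, -0.706]
contact_force: [1.2, 0.9, 0.9]
width: 0.1
```

```bash
python3 -c "
from h import *
print(env.observe()['contact_force'])
rel([push(q,115,14) for q in(.8,.6,.4,.25,.13,.07)],70)"
```

```text
[1.17693326 0.94958394 0.87624954]
[502.1 -95.1  71.6]
[ 0.09  0.16 -0.01]
[ 1.66  0.17 -1.71]
[ 3.53  0.17 -3.07]
[ 5.09  0.18 -3.83]
[ 6.41  0.18 -4.27]
[ 7.08  0.18 -4.43]
```

{"method": "drive_tool", "body": {
  "increments": [
    [[0,0,0,1.7,0.1,-1.7,0],[0,0,0,3.5,0.1,-3.1,0],[0,0,0,5.1,0.1,-3.8,0],[0,0,0,6.4,0.1,-4.3,0],[0,0,0,7.1,0.1,-4.4,0]]
  ]
}}

```text
time: 14.2
eef_pos: [570.1, -147.0, 228.2]
ee_rot: [0.707, -0.032, 0.036, -0.706]
contact_force: [-9.8, -1.1, 7.8]
width: -0.3
```

```bash
python3 -c "
from h import *
print(env.observe()['contact_force'])
im={n:cams.snapshot(n) for n in('scene',)}
cv2.imwrite('pics/scene10.png',im['scene'][:,:,::-1])
a=im['scene'][110:220,240:400];cv2.imwrite('pics/c10.png',cv2.resize(a[:,:,::-1],(800,550)))
rel([push(q,115,o) for q,o in((.1,11),(.05,11),(0,11),(0,8))],70)"
```

```text
[-9.83293746 -1.12287908  7.82166463]
[ 569.7 -146.7   72.7]
[-0.18  0.27  0.1 ]
[ 0.39  0.27 -0.  ]
[ 0.96  0.27 -0.07]
[ 1.26  0.27 -0.08]
```

View pics/c10.png

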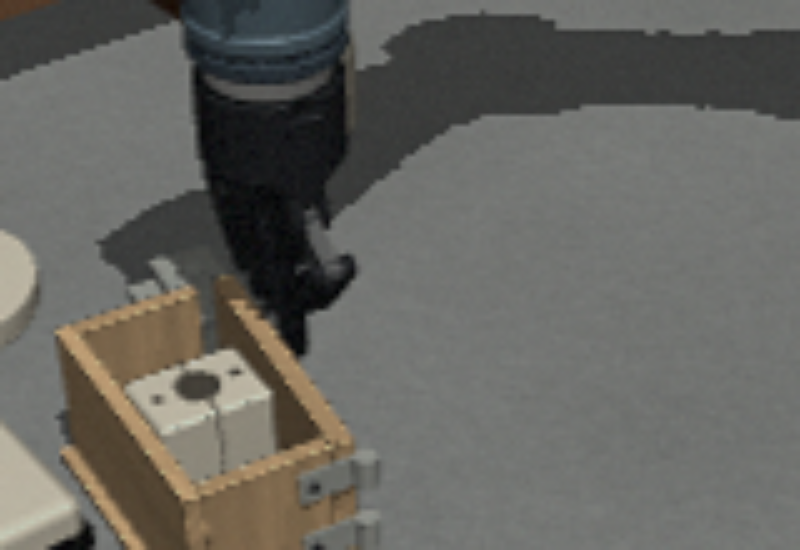

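The gate is nearly shut and resting on the roller, with about 10 N at the tool. Pushing it the rest of the way.

{"method": "drive_tool", "body": {
  "increments": [
    [[0,0,0,0.4,0.1,0,0],[0,0,0,0.8,0.1,0,0],[0,0,0,1.1,0.1,0,0],[0,0,0,1.3,0.1,0,0],[0,0,0,1.3,0.1,0,0]]
  ]
}}

```text
time: 14.75
eef_pos: [580.4, -148.0, 226.6]
ee_rot: [0.707, -0.035, 0.034, -0.706]
contact_force: [-7.7, -1.1, 2.0]
width: -0.1
```

{"method": "drive_tool", "body": {
  "increments": [
    [[0,0,0,0.2,0,0,0],[0,0,0,0.4,0,0,0],[0,0,0,0.4,0,0,0]]
  ]
}}

```text
time: 15.05
eef_pos: [581.7, -148.2, 226.5]
ee_rot: [0.707, -0.038, 0.031, -0.706]
contact_force: [-13.1, 1.8, 9.5]
width: -0.2
```

```bash
python3 -c "
from h import *
print(env.observe()['contact_force'])
rel([push(q,115,o) for q,o in((0,11),(0,8))],70)"
```

```text
[-13.06099374   1.78173803   9.47469373]
[ 581.7 -148.2   71.5]
[-0.24  0.16 -0.03]
[ 0.06  0.15 -0.04]
```

{"method": "drive_tool", "body": {
  "increments": [
    [[0,0,0,0.3,0,0,0],[0,0,0,0.5,0,0,0],[0,0,0,0.6,0,0,0]]
  ]
}}

```text
time: 15.35
eef_pos: [583.5, -148.5, 226.5]
ee_rot: [-0.706, 0.042, -0.027, 0.706]
contact_force: [-22.5, 1.9, 19.6]
width: 0.0
```

{"method": "drive_tool", "body": {
  "increments": [
    [[0,0,0,-1.5,0,0,0],[0,0,0,-4,-2,0,0],[0,0,0,-5,-6,0,0],[0,0,0,-5,-11,0,0],[0,0,0,-5,-13,0,0.3]]
  ]
}}

```text
time: 15.85
eef_pos: [537.9, -143.7, 362.8]
ee_rot: [0.706, -0.039, 0.029, -0.706]
contact_force: [-0.1, 0.3, 0.2]
width: 13.4
```

```bash
python3 -c "
from h import *
im={n:cams.snapshot(n) for n in('scene','top')}
for n in im:cv2.imwrite(f'pics/{n}11.png',im[n][:,:,::-1])
a=np.hstack([im['scene'][110:210,240:340],im['top'][150:250,300:400]]);cv2.imwrite('pics/c11.png',cv2.resize(a[:,:,::-1],(800,400),interpolation=cv2.INTER_CUBIC))
plan(((631.5,97.5,190),YAW),((631.5,97.5,72),None))
print(fit(CR,(641,-120,-.1),{'scene':im['scene']}),fit(up(MO,8),(640,-120,-.1),{'scene':im['scene']}))
"
```

```text
grasp now [ 538.3 -143.7  207. ] F [-0.3  1.4 -0.6] w 25.5 t 15.95 j7 1.66
rows~3.5 turn [ -0.2 -29.9  -0.2] cm [2.32 0.52 8.3 ]
rows~3.5 turn [ -0.2 -29.9  -0.2] cm [6.15 0.52 6.04]
rows~3.5 turn [ -0.2 -29.9  -0.2] cm [8.34 0.53 2.18]
rows~2.4 turn [0. 0. 0.] cm [ 0.  11.8  0. ]
(array([ 6.40187e+02, -1.19351e+02, -1.11000e-01]), np.float64(-123.8)) (array([ 6.41439e+02, -1.20093e+02, -1.12000e-01]), np.float64(-144.0))
```

View pics/c11.png

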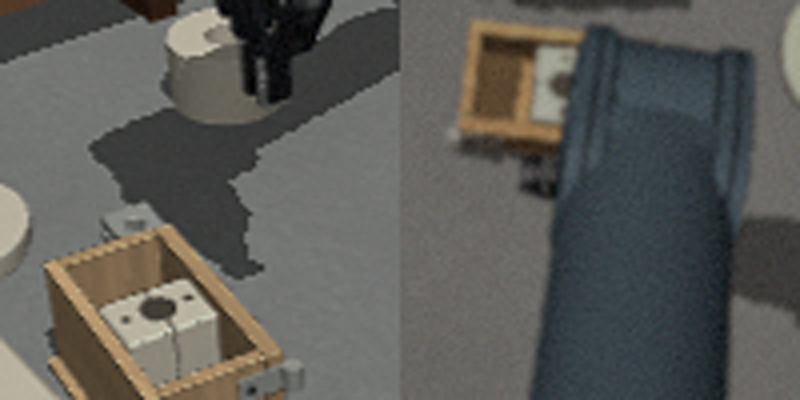

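Gate looks shut flush and the mould is centred. Turning the other way round to stay inside joint 7's range, I'll go to the pin.

```bash
python3 -c "
from h import *
plan(((585,-20,207),.68),((631.5,97.5,150),YAW))"
```

```text
grasp now [ 538.3 -143.7  207. ] F [-0.3  1.4 -0.6] w 25.5 t 15.95 j7 1.66
rows~2.6 turn [ 0.2 22.7 -0.3] cm [ 1.73 -0.03  6.38]
rows~2.6 turn [ 0.2 22.7 -0.3] cm [-0.87 -0.01  6.55]
rows~2.6 turn [ 0.  22.4  0. ] cm [-3.11  2.85  5.5 ]
rows~2.6 turn [ 0.  22.4  0. ] cm [-4.97  2.85  3.9 ]
```

{"method": "drive_tool", "body": {
  "increments": [
    [[0.2,8,-0.3,0.6,0,2.1,0.5],[0.2,16,-0.3,1.2,0,4.2,0.6],[0.2,22.7,-0.3,1.7,0,6.4,0.65],[0.2,22.7,-0.3,1.7,0,6.4,0.65]]
  ]
}}

```text
time: 16.35
eef_pos: [562.2, -77.3, 360.9]
ee_rot: [-0.685, 0.174, -0.169, 0.687]
contact_force: [0.3, 0.3, 0.7]
width: 55.8
```

{"method": "drive_tool", "body": {
  "increments": [
    [[0.2,8,-0.3,-0.3,0,2.2,0.65],[0.2,16,-0.3,-0.6,0,4.4,0.65],[0.2,22.7,-0.3,-0.9,0,6.5,0.65],[0.2,22.7,-0.3,-0.9,0,6.5,0.65]]
  ]
}}

```text
time: 16.75
eef_pos: [585.2, -12.5, 360.3]
ee_rot: [-0.638, 0.303, -0.3, 0.641]
contact_force: [0.2, 0.8, -0.1]
width: 55.5
```

{"method": "drive_tool", "body": {
  "increments": [
    [[0,8,0,-1,0.5,1.8,0.65],[0,16,0,-2,1,3.6,0.65],[0,22.4,0,-3.1,1.5,5.5,0.65],[0,22.4,0,-3.1,1.5,5.5,0.65]]
  ]
}}

```text
time: 17.15
eef_pos: [607.8, 48.8, 344.3]
ee_rot: [-0.569, 0.42, -0.417, 0.571]
contact_force: [-0.2, 0.1, -0.9]
width: 55.3
```

{"method": "drive_tool", "body": {
  "increments": [
    [[0,8,0,-1.7,0.5,1.3,0.65],[0,16,0,-3.4,1,2.6,0.65],[0,22.4,0,-5,1.5,3.9,0.65],[0,22.4,0,-5,1.5,3.9,0.65],[0,22.4,0,-5,1.5,3.9,0.65]]
  ]
}}

```text
time: 17.65
eef_pos: [629.8, 106.5, 329.3]
ee_rot: [-0.479, 0.522, -0.519, 0.479]
contact_force: [-0.0, -0.6, -0.0]
width: 55.4
```

```bash
python3 -c "
from h import *
plan(((631.5,97.5,130),YAW),((631.5,97.5,74),None))"
```

```text
grasp now [629.8 106.5 174.3] F [-0.  -0.6 -0. ] w 55.4 t 17.65 j7 -0.13
rows~0.9 turn [ 0.2  1.1 -0.2] cm [0.9  4.43 0.26]
rows~1.1 turn [0. 0. 0.] cm [0.  5.6 0. ]
```

{"method": "drive_tool", "body": {
  "increments": [
    [[0,1.1,0,0.9,2,0.2,0.65],[0,1.1,0,0.9,4.4,0.2,0.65],[0,1.1,0,0.9,4.4,0.2,0.65]]
  ]
}}

```text
time: 17.95
eef_pos: [629.3, 94.6, 282.8]
ee_rot: [-0.476, 0.527, -0.522, 0.472]
contact_force: [-0.5, 1.4, 1.2]
width: 55.7
```

```bash
python3 -c "
from h import *
plan(((631.5,97.5,74),YAW))"
```

```text
grasp now [629.3  94.6 127.8] F [-0.5  1.4  1.2] w 55.7 t 17.95 j7 -0.12
rows~1.1 turn [ 0.5  0.  -0.1] cm [-0.3   5.38  0.24]
```

{"method": "drive_tool", "body": {
  "increments": [
    [[0.5,0,-0.1,-0.3,1,0.2,0.65],[0.5,0,-0.1,-0.3,3,0.2,0.65],[0.5,0,-0.1,-0.3,4.5,0.2,0.65],[0.5,0,-0.1,-0.3,5.3,0.2,0.65],[0.5,0,-0.1,-0.3,5.3,0.2,0.65]]
  ]
}}

```text
time: 18.45
eef_pos: [630.7, 97.3, 228.8]
ee_rot: [-0.475, 0.525, -0.525, 0.473]
contact_force: [0.3, 0.2, 0.1]
width: 55.4
```

{"method": "drive_tool", "body": {
  "increments": [
    [[0,0,0,0,0,0,0.4],[0,0,0,0,0,0,0.2],[0,0,0,0,0,0,0.1],[0,0,0,0,0,0,0.1],[0,0,0,0,0,0,0.1]]
  ],
  "newtons": 30
}}

```text
time: 18.95
eef_pos: [631.1, 97.3, 229.6]
ee_rot: [0.474, -0.525, 0.525, -0.474]
contact_force: [-0.9, 0.0, 5.1]
width: 23.0
```

```bash
python3 -c "
from h import *
print(env.observe()['moment'])
plan(((631.5,97.5,160),None))
L=C+RC@[-30,-101];print('lug est',L)
im={n:cv2.imread(f'pics/{n}11.png') for n in('scene','top')}
"
```

```text
[-0.06520012  0.17007356  0.00312033]
grasp now [631.1  97.3  74.6] F [-0.9  0.   5.1] w 23.0 t 18.95 j7 -0.1
rows~1.7 turn [0. 0. 0.] cm [-0.01 -8.54  0.04]
lug est [ 600.27437884 -216.88017972]
```

{"method": "drive_tool", "body": {
  "increments": [
    [[0,0,0,0,-2,0,0.1],[0,0,0,0,-5,0,0.1],[0,0,0,0,-9,0,0.1],[0,0,0,0,-12,0,0.1],[0,0,0,0,-12,0,0.1]]
  ]
}}

```text
time: 19.45
eef_pos: [632.8, 97.4, 354.3]
ee_rot: [0.472, -0.523, 0.526, -0.476]
contact_force: [0.7, 0.2, -1.0]
width: 23.4
```

```bash
python3 -c "
from h import *
plan(((600.3,-216.9,190),YAW))"
```

```text
grasp now [632.8  97.4 199.3] F [ 0.7  0.2 -1. ] w 23.4 t 19.45 j7 -0.14
rows~3.2 turn [-0.2  0.  -0. ] cm [15.8   0.44 -0.02]
rows~3.2 turn [-0.2  0.  -0. ] cm [ 1.58e+01  4.50e-01 -1.00e-02]
```

{"method": "drive_tool", "body": {
  "increments": [
    [[0,0,0,4,0,0,0.1],[0,0,0,8,0,0,0.1],[0,0,0,12,0,0,0.1],[0,0,0,15.8,0,0,0.1]]
  ]
}}

```text
time: 19.85
eef_pos: [615.9, -61.4, 353.0]
ee_rot: [0.472, -0.524, 0.526, -0.475]
contact_force: [0.2, 0.2, -1.2]
width: 23.6
```

{"method": "drive_tool", "body": {
  "increments": [
    [[0,0,0,4,0.2,0,0.1],[0,0,0,8,0.4,0,0.1],[0,0,0,12,0.4,0,0.1],[0,0,0,15.8,0.5,0,0.1],[0,0,0,15.8,0.5,0,0.1]]
  ]
}}

```text
time: 20.35
eef_pos: [597.2, -225.7, 347.0]
ee_rot: [0.471, -0.525, 0.529, -0.471]
contact_force: [-0.3, -0.9, -0.3]
width: 23.3
```

{"method": "drive_tool", "body": {
  "increments": [
    [[0,0,0,0,0,0,0.1],[0,0,0,0,0,0,0.1],[0,0,0,0,0,0,0.1]]
  ]
}}

```text
time: 20.65
eef_pos: [597.4, -224.4, 346.5]
ee_rot: [0.472, -0.525, 0.528, -0.472]
contact_force: [0.2, 0.7, -0.4]
width: 23.4
```

```bash
python3 -c "
from h import *
plan(((600.3,-216.9,156),YAW))"
```

```text
grasp now [ 597.4 -224.4  191.5] F [ 0.2  0.7 -0.4] w 23.4 t 20.65 j7 0.38
rows~0.7 turn [-0.2 -0.4  0.2] cm [-0.79  3.55  0.2 ]
```

{"method": "drive_tool", "body": {
  "increments": [
    [[-0.2,-0.4,0.2,-0.8,1,0.2,0.1],[-0.2,-0.4,0.2,-0.8,2,0.2,0.1],[-0.2,-0.4,0.2,-0.8,3.1,0.2,0.1],[-0.2,-0.4,0.2,-0.8,3.1,0.2,0.1],[-0.2,-0.4,0.2,-0.8,3.1,0.2,0.1]]
  ]
}}

```text
time: 21.15
eef_pos: [600.1, -216.8, 314.9]
ee_rot: [-0.474, 0.526, -0.525, 0.473]
contact_force: [0.6, -0.2, -0.6]
width: 23.4
```

{"method": "drive_tool", "body": {
  "increments": [
    [[0,0,0,0,0,0,0.1],[0,0,0,0,0,0,0.1]]
  ]
}}

```text
time: 21.35
eef_pos: [600.2, -217.2, 315.3]
ee_rot: [-0.474, 0.525, -0.525, 0.473]
contact_force: [-0.1, 0.7, -0.9]
width: 23.2
```

```bash
python3 -c "
from h import *
plan(((600.3,-216.9,156),YAW))
im={n:cams.snapshot(n) for n in('scene','top')}
for n in im:cv2.imwrite(f'pics/{n}12.png',im[n][:,:,::-1])
s,t,o=im['scene'],im['top'],cv2.imread('pics/scene11.png')[:,:,::-1]
a=np.hstack([x[130:180,r0:r0+50] for x,r0 in((s,250),(o,250))]+[t[155:205,345:395]]);cv2.imwrite('pics/c12.png',cv2.resize(a[:,:,::-1],(798,266),interpolation=cv2.INTER_CUBIC))
p=env.observe()['eef_pos']
print('tip',proj('scene',[p[0],p[1],p[2]-155-70.6]),proj('scene',[600.3,-216.9,80]))
"
```

```text
grasp now [ 600.2 -217.2  160.3] F [-0.1  0.7 -0.9] w 23.2 t 21.35 j7 0.38
rows~0.1 turn [ 0. -0. -0.] cm [-0.03  0.43  0.01]
tip [[273.26046501 162.57068405]] [[273.58049947 165.52819423]]
```

View pics/c12.png

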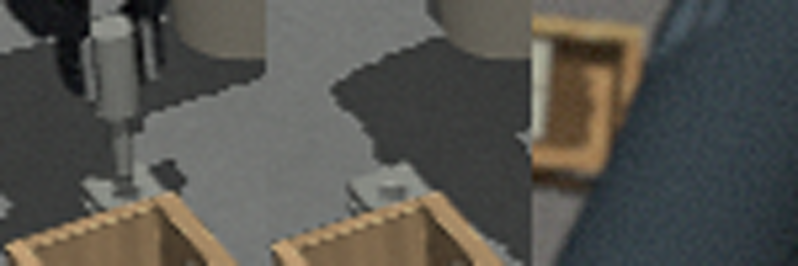

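In the left panel the pin tip is at (125,188), and in the middle panel the bare hole is at (127,188). They line up to about 1.5 mm, so I'm lowering with force watched.

{"method": "drive_tool", "body": {
  "increments": [
    [[0,0,0,0,0.6,0,0.1],[0,0,0,0,1.1,0,0.1],[0,0,0,0,1.5,0,0.1],[0,0,0,0,1.8,0,0.1],[0,0,0,0,1.8,0,0.1]]
  ]
}}

```text
time: 21.95
eef_pos: [600.0, -216.9, 296.6]
ee_rot: [-0.474, 0.526, -0.524, 0.473]
contact_force: [0.4, 0.2, -1.9]
width: 23.4
```

{"method": "drive_tool", "body": {
  "increments": [
    [[0,0,0,0,0.5,0,0.1],[0,0,0,0,1,0,0.1],[0,0,0,0,1.3,0,0.1],[0,0,0,0,1.5,0,0.1],[0,0,0,0,1.5,0,0.1]]
  ]
}}

```text
time: 22.45
eef_pos: [599.9, -216.8, 281.2]
ee_rot: [-0.474, 0.526, -0.524, 0.473]
contact_force: [0.1, -0.5, -1.1]
width: 23.2
```

{"method": "drive_tool", "body": {
  "increments": [
    [[0,0,0,0,0.5,0,0.1],[0,0,0,0,1,0,0.1],[0,0,0,0,1.3,0,0.1],[0,0,0,0,1.5,0,0.1],[0,0,0,0,1.6,0,0.1]]
  ]
}}

```text
time: 22.95
eef_pos: [599.9, -216.9, 265.5]
ee_rot: [-0.474, 0.526, -0.524, 0.473]
contact_force: [-2.0, 0.9, 8.3]
width: 23.5
```

{"method": "drive_tool", "body": {
  "increments": [
    [[0,0,0,0,0.1,0,0.1],[0,0,0,0,0.1,0,0.1]]
  ]
}}

```text
time: 23.15
eef_pos: [599.9, -217.0, 265.5]
ee_rot: [-0.474, 0.526, -0.524, 0.473]
contact_force: [-4.3, 1.6, 7.5]
width: 22.9
```

The shoulder meets the lug at the expected height: grasp z 110.5, expected 110.6. Letting go and withdrawing upward.

{"method": "drive_tool", "body": {
  "increments": [
    [[0,0,0,0,0,0,0.3],[0,0,0,0,0,0,0.5],[0,0,0,0,0,0,0.6],[0,0,0,0,0,0,0.6]]
  ]
}}

```text
time: 23.55
eef_pos: [599.9, -216.9, 265.4]
ee_rot: [-0.474, 0.526, -0.524, 0.473]
contact_force: [-0.6, 1.2, 0.1]
width: 51.0
```

{"method": "drive_tool", "body": {
  "increments": [
    [[0,0,0,0,-2,0,0.6],[0,0,0,0,-5,0,0.6],[0,0,0,0,-9,0,0.6],[0,0,0,0,-13,0,0.6],[0,0,0,0,-17,0,0.6]]
  ]
}}

```text
time: 24.05
eef_pos: [600.0, -217.2, 436.9]
ee_rot: [-0.474, 0.526, -0.524, 0.473]
contact_force: [1.1, -0.3, -0.5]
width: 51.4
```

{"method": "drive_tool", "body": {
  "increments": [
    [[0,0,0,-5,-2,0,0.6],[0,0,0,-10,-4,0,0.6],[0,0,0,-15,-5,0,0.6],[0,0,0,-20,-5,0,0.6],[0,0,0,-24,-5,0,0.6]]
  ]
}}

```text
time: 24.55
eef_pos: [624.9, 23.4, 488.0]
ee_rot: [-0.473, 0.526, -0.524, 0.474]
contact_force: [1.0, -0.4, 0.2]
width: 50.8
```

{"method": "drive_tool", "body": {
  "increments": [
    [[0,0,0,0,0,0,0.6],[0,0,0,0,0,0,0.6],[0,0,0,0,0,0,0.6]]
  ]
}}

```text
time: 24.85
eef_pos: [624.8, 21.8, 487.9]
ee_rot: [-0.473, 0.526, -0.525, 0.473]
contact_force: [0.2, -0.7, -0.0]
width: 51.0
```

```bash
python3 -c "
from h import *
im={n:cams.snapshot(n) for n in('scene','top')}
for n in im:cv2.imwrite(f'pics/{n}13.png',im[n][:,:,::-1])
a=np.hstack([im['scene'][110:210,240:340],im['top'][150:250,300:400]]);cv2.imwrite('pics/c13.png',cv2.resize(a[:,:,::-1],(800,400),interpolation=cv2.INTER_CUBIC))
L=C+RC@[-30,-101]
for z in(80,104,128):print(z,((proj('scene',[*L,z])-[240,110])*4).round(),((proj('top',[*L,z])-[300,150])*4+[400,0]).round())
s={'scene':im['scene']};print(fit(CR,(641,-120,-.1),s),fit(up(MO,8),(640,-120,-.1),s))
print(env.observe()['contact_force'],env.observe()['time'])
"
```

```text
80 [[134. 222.]] [[679. 134.]]
104 [[131. 193.]] [[683. 130.]]
128 [[128. 163.]] [[687. 125.]]
(array([ 6.40807e+02, -1.19219e+02, -9.60000e-02]), np.float64(-121.4)) (array([ 6.41632e+02, -1.16355e+02, -1.11000e-01]), np.float64(-118.6))
[0.11635933 0.53632195 1.00732066] 24.95
```

View pics/c13.png

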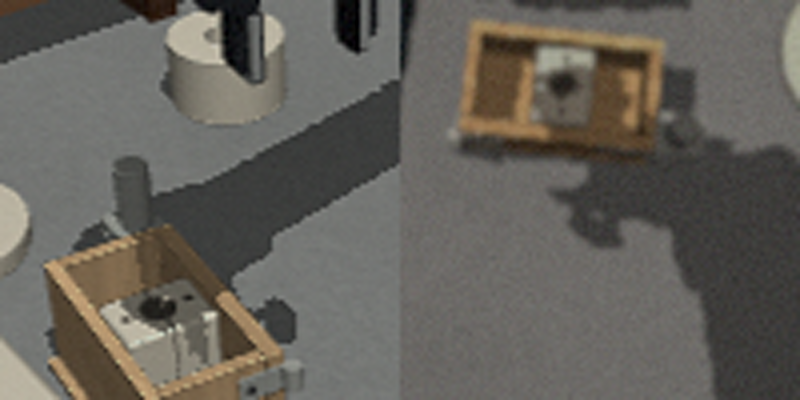

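The pin stands upright with its top at (130,163), against (128,163) predicted for fully home. The gate is flush and the mould is centred and upright. The gripper is clear, so I'm handing in.

```bash
python3 -c "
from cell import job
print(job.finish_job())"
```

```text
the job is handed in; nothing more can be done
None
```

I handed the job in at about 25 s with every step done; the hand-in reports no verdict. The mould stands in the cradle, the gate is shut and the steel pin is down through both lugs.

- **Mould:** I took it from the rack and put it down on the clear spot to re-grip it across its 48 mm side. I then stood it in the cradle and let go. The last camera fit puts it about 1 mm in x and 3 mm in y from the cradle centre, with about 0.015 rad of turn. That fit was partly in shadow.
- **Gate:** I pushed it shut past the roller until the force rose against the stop, to about 22 N. In the pictures it sits flush. I could not measure its angle directly, but the pin passed through both lugs without resistance, which agrees with it being fully shut.
- **Pin:** The shoulder met the lug at grasp height 110.5 mm, against 110.6 mm expected. After release, the top of the pin showed within 1 px of the position predicted for fully home.
- **Other things:** None of the pictures showed a bystander moved, but I did not re-measure each one at the end.

Two of the camera fits disagreed with the arm's own readings while the gripper hid part of the mould:
- **Lifted from the clear spot:** the fit gave a turn of +0.2 rad. I ignored it, and the later unobstructed views agreed with the arm.
- **Held above the cradle:** the fit was 5–9 mm off in y. I kept to the arm's reading there too.

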